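Push the blue parts bin back into the packed row

TASK

Put the blue parts bin back into the one open gap in the row of bins on the small rack, on the robot side of the red bin: the gap is too narrow, so push the bin in nose first and let it nudge its neighbours apart, until it stands fully home against the rear stop, in line with the others. Keep the blue bin upright so that its parts stay in, let no bin of the row topple or leave its place against the stop, and leave the other things on the bench alone. Let go of it when it is home.

Things in the scene. Friction and masses are not known exactly. Their poses are not given: they have to be found in the camera images.
- blue_bin: Blue parts bin, loose, about 220 g, front-heavy, standing on the bench to the right of the rack, tab to the right. Body 120 long (x -60 to +60), 44 wide (y), 100 high, 72 at the front (top edge slopes over the front 35). Sides are straight to x = +32, then taper to a nose 16 wide at x = +60, which goes in first. Origin at the centre of the underside, z up.
- blue_tab (a point): Middle of the blue bin's pull tab, at x -88, z 54 in the bin's frame, same axes as the bin. The tab is an upright fin 12 thick (y) standing out from the front wall: x -60 to -105, z 34 to 70; nothing else is in front of the wall. The row's bins have the same tab.
- rack: Fixed steel rack holding the row. Deck 200 deep (x -100 to +100), 350 wide (y), top at z = 20. A bin that is home has its nose on the rear stop, its origin at x = +20, z = 20. Side lips 15 high, inner faces at y = +-161. Rear corner posts 100 high. Open in front. Origin at the centre of the underside, on the bench; +x points into the row, to the robot's left (yaw about 75 degrees); +y towards the robot.
- rear_stop (a point): Middle of the top edge of the rear stop's front face: a bar across the rack, face at rack x = +80, 20 high above the deck (z 20 to 40).
- ledge_edge (a point): Middle of the lower front edge of the rack's narrow upper ledge. Ledge: x -85 to -35, y +-179, z 230 to 244 in the rack's frame (a card on it to 250), on four thin posts at y = +-176, x -74 and -46. It overhangs the tabs, so a tool working there must lean back, out of the rack towards rack -x, about 35 degrees from vertical.
- row1: Yellow bin, end of the row nearest the robot (rack +y), loose, about 260 g, 2 to 5 from row2. Same shape and size as blue_bin; origin at the centre of its underside, x from its tab end to its nose.
- row2: Yellow bin on the robot side (rack +y) of the gap, loose. The gap to row3 is 24 to 30 wide; at each end of the row at least 25 is free, so the bins can slide apart on the deck. Same shape and size as blue_bin; origin at the centre of its underside, x from its tab end to its nose.
- row3: Red bin on the far side (rack -y) of the gap, loose. Same shape and size as blue_bin; origin at the centre of its underside, x from its tab end to its nose.
- row4: Yellow bin, end of the row farthest from the robot (rack -y), loose, 2 to 5 from row3. Same shape and size as blue_bin; origin at the centre of its underside, x from its tab end to its nose.
- carton: Bystander: closed cardboard box 100 x 70 x 70 on the bench beside the blue bin, at least 50 clear of it, nearer to or farther from the robot than it. Origin at the centre of its underside.
- jar: Bystander: grey jar with black lid, 64 across, 85 high, left of the rack. Origin at the centre of its underside.
- brush: Bystander: hand brush 200 long lying flat to the right, beyond the blue bin and the carton. Origin near its middle, x along its length.

How it is judged:
On the way, in this order (a step that is already met when the one before it is completed fails the run):
1. the blue bin is lifted off the bench (height (world z) of blue_bin above 0.022 m), for 0.2 s.
2. the nose of the blue bin is between row2 and row3, at least 25 mm past their fronts, with the bins upright (x of blue_bin in the frame of rack above -0.075 m and y of row2 in the frame of blue_bin above 0.015 m and y of row3 in the frame of blue_bin below -0.015 m and z of blue_bin in the frame of rack below 0.05 m and angle between each of blue_bin, row1, row2, row3, row4's own z axis and vertical below 0.25 rad), for 0.1 s.
At the end, for the whole second after the job is handed in: Blue bin on the deck between row2 and row3 (36-75 mm sideways from each), origin within 8 mm of home along rack x, upright within 0.08 rad, in line within 0.12 rad; the others on the deck within 12 mm of home, upright within 0.10 rad, in line within 0.15 rad; all at rest (x of blue_bin in the frame of rack between 0.012 and 0.026 m and z of blue_bin in the frame of rack between 0.015 and 0.026 m and angle between blue_bin's own z axis and vertical below 0.08 rad and angle between the x axis of blue_bin and the x axis of rack, either way round below 0.12 rad and linear speed of each of blue_bin, row1, row2, row3, row4 below 0.02 m/s and y of row2 in the frame of blue_bin between 0.036 and 0.075 m and y of row3 in the frame of blue_bin between -0.075 and -0.036 m and angle between each of row1, row2, row3, row4's own z axis and vertical below 0.1 rad and x of row1 in the frame of rack between 0.008 and 0.026 m and z of each of row1, row2, row3, row4 in the frame of rack below 0.026 m and angle between the x axis of each of row1, row2, row3, row4 and the x axis of rack, either way round below 0.15 rad and x of row2 in the frame of rack between 0.008 and 0.026 m and x of row3 in the frame of rack between 0.008 and 0.026 m and x of row4 in the frame of rack between 0.008 and 0.026 m); the robot touches nothing.
It fails at once if a bin of the row topples (tilts more than 0.35 rad) (angle between any of row1, row2, row3, row4's own z axis and vertical above 0.35 rad).
It fails at once if the blue bin is tipped more than 0.6 rad (angle between blue_bin's own z axis and vertical above 0.6 rad).
It fails at once if the carton, the jar or the brush is moved more than 25 mm (distance of any of carton, jar, brush from where it was at the start of the episode above 0.025 m).
It also fails if it takes over 48 s, if anything falls off the work surface, if the arm or the gripper's body presses on something with over 40 N, if the wrist force passes 120 N, or if a joint passes its speed limit or range.

ROBOT

A 6-joint arm with a two-finger parallel gripper is mounted at the origin on the work surface. World frame = base frame: x ahead of the robot, y to its left, z up, the work surface at z = 0. Lengths are in m, angles in rad, forces in N, time in s.
With the tool pointing down it reaches from about 0.425 to 0.95 m from the base axis. Payload 3.5 kg.
Tool frame: the origin (TCP) lies at the very end of the fingers, on their centre line; the grasp point (between the pads) lies ctrl.grip_point_offset behind it (ctrl.grip_point_offset is the distance from the TCP to the grasp point, in m); z points along the fingers, y is the direction in which the jaws open and shut (so a half turn about z gives the same grasp; the last joint's range is limited). The gripper opens to 85 mm and grips with 20 to 120 N. Pads are 22 mm wide; open, the fingers measure 114 mm over their backs; the gripper's body (76 mm by 85 mm) begins 54 mm behind the grasp point. The pads swing forward as they close: fully open they stand 13 mm farther back than shut.
Start: joints at [-1.347, 0.286, 1.577, -0, 1.279, -0.15], TCP at [0.247, -0.628, 0.231] pointing down, gripper open.
Joint ranges: [-2.77, 2.77], [-0.9, 2.22], [0.21, 2.48], [-1.53, 4.67], [0.24, 2.81], [-2.84, 2.84]. Speed limits (rad/s): [2.79, 2.79, 3.14, 3.14, 3.14, 3.14].

INTERFACE

Orientations are given as a unit quaternion [x, y, z, w].
In Python, from plant import telemetry, imaging, ticket, finder, ctrl gives the robot as it stands. The module is installed in compiled form; this text tells all that it offers.
- The arm moves only by the shell command python3 -m crank 'ROWS' [FORCE]. ROWS is JSON, a list of rows, each a list of 7 numbers: the shift along the tool's x, y, z scaled (see below), then the turn, a rotation vector about the tool's x, y, z scaled (see below), then the opening, from 0 (shut) to 1 (fully open). A call has 1 to 12 rows; each row is the pose to reach, as a shift and turn from the pose commanded when the call began, along the tool's axes at that moment; what a row does not reach only later rows make up. The controller multiplies each number of a shift by 0.15 m and each number of a turn by 90 degrees. A row lasts 1/10 s, in which the tool goes at most 50 mm and 8.59 degrees, less where a joint would pass 70% of its speed; a pose out of reach is approached as far as the arm can. A call with a number of a shift or a turn outside -1 to 1 is refused whole. A call with a gripper value outside its range is refused whole. The fingers move at their own pace and stop on an object; FORCE is the grip in N (left out, the last holds). Time passes only in rows, so rows that repeat a pose let the fingers close. It gives the time, the measured TCP pose, the force and the opening at its end, in the units of the state.
- telemetry.get_state(): the state, without advancing time (a new reading comes with each control period).
- imaging.read_camera(name): name is "scene" or "top" or "wrist"; returns a dict with "pixels" (420x560x3 uint8, red, green, blue), "vfov" (degrees; the focal length in pixels is half the picture's height over the tangent of half this angle, whatever the lens; pixels are square), "cx", "cy" (the principal point, pixels), "rvec" (rotation vector, rad) and "tvec" (3), from world to camera coordinates, as OpenCV has them. Camera axes: x right, y down, z forward; pixel columns grow to the right and rows downward; lengths in m; the calibration is good to about 2 mm. A picture is of the moment at which its call begins. There is no depth.
- ticket.sign_off(): hands the job in, once; it reports no verdict.
Trained networks look in a picture, given as the dict that the camera call returned (one of the last four; its "shot" number tells which), for a name from the list of things; names that differ only in an ending like _2 or _b are one class to them, and where a whole thing is asked for, a point or a joint stands for the part that bears it (a point fixed in the world has none). Each returns a list of dicts, best first, with "confidence" (0 to 1); they miss things now and then, are a little off and sometimes report something else, mostly with a low value. They report only what shows in the picture. A call takes as long as a camera call.
- finder.masks_of(label, picture): "pixels" (420x560 bool, what is visible of it) and "extent" ([left, top, right, bottom] in pixels, round what is visible of it).
- finder.pinpoint(label, picture): "location" ([row, column] in pixels: a listed point, or the origin of a listed thing).
The state is a dict: "time": time; "qpos": joint angles; "dq": joint speeds; "joint_efforts": joint torques, N m; "eef_pos": TCP position; "tcp_rot": TCP orientation; "contact_force": force on the tool from outside, world axes, zero at the start; "wrist_torque": the same for the moment, N m; "opening": opening from 0.0 (shut) to 1.0 (fully open).
Only numpy, scipy, OpenCV 4.12 (cv2) and the standard library are available. Lean on these libraries where they do the work, as an engineer would, in place of code of your own. Each camera call takes 0.05 s, during which the arm holds its last target.

## Working session

There is one attempt and no reset: what is moved stays moved. The work goes in short steps, Python scripts to look and compute and a shell command to move; the robot and the scene stay as the last step left them, time stands still between calls to the robot, and variables do not carry over. Pictures are saved under pics/ and viewed, and the job is handed in when it is done.

```bash
mkdir -p pics; cat > h.py <<'E'
import numpy as np, cv2
from scipy.spatial.transform import Rotation as R
from plant import telemetry, imaging, ticket, finder, ctrl
def K(p):
    h=p["pixels"].shape[0]; f=h/2/np.tan(np.radians(p["vfov"])/2)
    return np.array([[f,0,p["cx"]],[0,f,p["cy"]],[0,0,1]])
def save(p,n): cv2.imwrite(f"pics/{n}.png",p["pixels"][:,:,::-1])
def ray(p,rc):
    k=K(p); Rm=cv2.Rodrigues(np.array(p["rvec"],float))[0]; t=np.array(p["tvec"],float)
    d=Rm.T@np.linalg.inv(k)@np.array([rc[1],rc[0],1.]); return -Rm.T@t,d
def onz(p,rc,z):
    c,d=ray(p,rc); return c+d*(z-c[2])/d[2]
def proj(p,X):
    q=cv2.projectPoints(np.array(X,float).reshape(-1,3),np.array(p["rvec"],float),np.array(p["tvec"],float),K(p),None)[0]; return q.reshape(-1,2)
def tri(obs):
    A=np.zeros((3,3));b=np.zeros(3)
    for p,rc in obs:
        c,d=ray(p,rc); d=d/np.linalg.norm(d); M=np.eye(3)-np.outer(d,d); A+=M;b+=M@c
    return np.linalg.solve(A,b)
E
python3 - <<'E'
from h import *
s=telemetry.get_state(); print({k:np.round(v,3) for k,v in s.items()}, ctrl.grip_point_offset)
P={n:imaging.read_camera(n) for n in("scene","top","wrist")}
for n,p in P.items():
    save(p,n+"0"); c,_=ray(p,(0,0)); print(n,np.round(c,3),p["vfov"])
    for l in ["blue_bin","blue_tab","rack","rear_stop","ledge_edge","row1","row2","row3","row4","carton","jar","brush"]:
        r=finder.pinpoint(l,p); print(l,[(np.round(x["location"],1).tolist(),round(x["confidence"],2)) for x in r[:4]])
E
```

```text
{'time': np.float64(0.0), 'qpos': array([-1.347,  0.287,  1.578,  0.   ,  1.279, -0.15 ]), 'dq': array([ 0.   , -0.   , -0.001, -0.002,  0.   , -0.   ]), 'joint_efforts': array([-2.0000e-03, -4.0598e+01, -2.9263e+01, -0.0000e+00,  6.0000e-03,
       -0.0000e+00]), 'eef_pos': array([ 0.246, -0.628,  0.23 ]), 'tcp_rot': array([ 0.983,  0.186, -0.   , -0.001]), 'contact_force': array([-0.133, -0.219,  0.411]), 'wrist_torque': array([-0.008, -0.065,  0.003]), 'opening': np.float64(0.999)} 0.0187
scene [ 1.148 -0.09   1.173] 56.25941176224366
blue_bin [([262.3, 191.1], 0.81)]
blue_tab [([257.1, 161.6], 0.86)]
rack []
rear_stop [([203.5, 322.2], 0.64)]
ledge_edge [([177.3, 267.9], 0.88)]
row1 [([185.1, 299.9], 0.97), ([198.5, 300.1], 0.82), ([230.7, 306.3], 0.74), ([218.4, 300.5], 0.67)]
row2 [([185.1, 299.9], 0.97), ([198.5, 300.1], 0.82), ([230.7, 306.3], 0.74), ([218.4, 300.5], 0.67)]
row3 [([185.1, 299.9], 0.97), ([198.5, 300.1], 0.82), ([230.7, 306.3], 0.74), ([218.4, 300.5], 0.67)]
row4 [([185.1, 299.9], 0.97), ([198.5, 300.1], 0.82), ([230.7, 306.3], 0.74), ([218.4, 300.5], 0.67)]
c
[... 336 characters left out ...]
5.5], 0.79)]
row1 [([244.9, 248.6], 0.93), ([262.5, 244.8], 0.92), ([224.3, 254.0], 0.81), ([212.9, 256.2], 0.57)]
row2 [([244.9, 248.6], 0.93), ([262.5, 244.8], 0.92), ([224.3, 254.0], 0.81), ([212.9, 256.2], 0.57)]
row3 [([244.9, 248.6], 0.93), ([262.5, 244.8], 0.92), ([224.3, 254.0], 0.81), ([212.9, 256.2], 0.57)]
row4 [([244.9, 248.6], 0.93), ([262.5, 244.8], 0.92), ([224.3, 254.0], 0.81), ([212.9, 256.2], 0.57)]
carton [([276.2, 387.6], 0.69), ([182.0, 362.1], 0.44)]
jar [([251.4, 162.9], 0.97)]
brush [([179.9, 360.5], 0.98)]
wrist [ 0.314 -0.602  0.372] 68.30011068602278
blue_bin []
blue_tab []
rack []
rear_stop []
ledge_edge []
row1 []
row2 []
row3 []
row4 []
carton []
jar []
brush []
```

View pics/scene0.png

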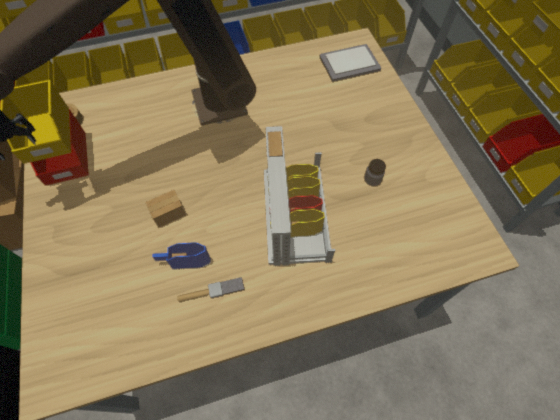

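View pics/top0.png

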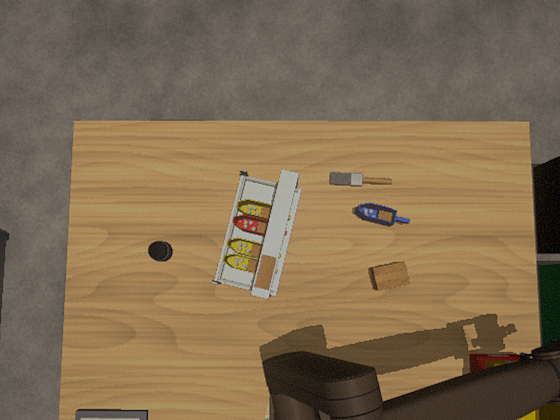

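View pics/wrist0.png

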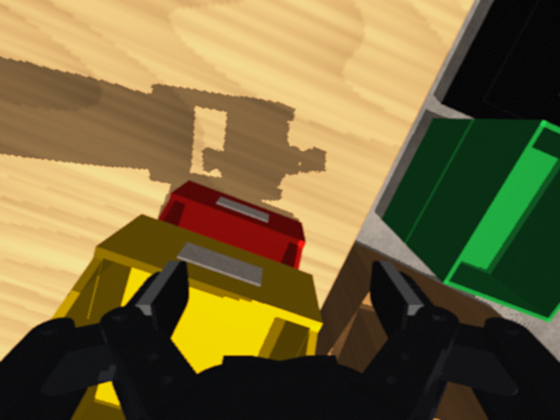

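```bash
cat > fit.py <<'E'
from h import *
from scipy.optimize import minimize
def binparts():
    out=[(-60,-22),(32,-22),(60,-8),(60,8),(32,22),(-60,22)]
    pts=[(x,y,0) for x,y in out]+[(x,y,72 if x==-60 else 100) for x,y in out]+[(-25,22,100),(-25,-22,100)]
    tab=[(x,y,z) for x in(-60,-105) for y in(-6,6) for z in(34,70)]
    return [np.array(pts)/1e3,np.array(tab)/1e3]
def box(a,b,c,d,e,f): return np.array([(x,y,z) for x in(a,b) for y in(c,d) for z in(e,f)])/1e3
def rackparts():
    P=[box(-100,100,-175,175,0,20),box(-85,-35,-179,179,230,244),box(80,90,-161,161,20,40)]
    for s in(-1,1):
        P.append(box(-100,100,s*161,s*175,20,35))
        for x in(-74,-46): P.append(box(x-3,x+3,s*176-3,s*176+3,0,230))
        P.append(box(88,100,s*163,s*175,0,100))
    return P
def sil(p,parts,x,y,yaw,z=0,S=4):
    m=np.zeros((420*S,560*S),np.uint8); c,s=np.cos(yaw),np.sin(yaw); Rm=np.array([[c,-s,0],[s,c,0],[0,0,1]])
    for q in parts:
        u=proj(p,q@Rm.T+[x,y,z]); h=cv2.convexHull(((u+.5)*S).astype(np.float32)).astype(np.int32)
        cv2.fillConvexPoly(m,h,255)
    return cv2.resize(m,(560,420),interpolation=cv2.INTER_AREA)/255.
def fit(views,parts,x0,z=0):
    def cost(v):
        t=0
        for p,m in views:
            s=sil(p,parts,v[0],v[1],v[2],z); t+=np.abs(s-m).sum()/m.sum()
        return t
    r=minimize(cost,x0,method="Nelder-Mead",options=dict(initial_simplex=np.array([x0]+[np.array(x0)+d for d in([.015,0,0],[0,.015,0],[0,0,.15])]),xatol=1e-4,fatol=1e-5))
    return r.x,r.fun
E
cat > m.py <<'E'
from fit import *
import pickle
P={n:imaging.read_camera(n) for n in("scene","top")}
M={}
for l in["blue_bin","rack","carton","row2","ledge_edge"]:
    for n in P:
        r=finder.masks_of(l,P[n]); M[l,n]=r
        print(l,n,[(round(a["confidence"],2),np.round(a["extent"]).tolist(),int(a["pixels"].sum())) for a in r[:5]])
pickle.dump((P,M),open("s0.pkl","wb"))
p=P["top"]
print("blue",onz(p,(212.5,370.1),0),onz(P["scene"],(262.3,191.1),0))
print("rack",onz(p,(235,259.3),0))
print("tab",tri([(p,(216,402.9)),(P["scene"],(257.1,161.6))]))
print("stop",tri([(p,(225.2,234.1)),(P["scene"],(203.5,322.2))]))
print("ledge",tri([(p,(236.1,285.5)),(P["scene"],(177.3,267.9))]))
for rc in[(262.5,244.8),(244.9,248.6),(224.3,254),(212.9,256.2)]: print("rowtop",onz(p,rc,.02))
for rc in[(185.1,299.9),(198.5,300.1),(218.4,300.5),(230.7,306.3)]: print("rowsc",onz(P["scene"],rc,.02))
E
python3 m.py
```

```text
blue_bin scene [(0.55, [152.0, 243.0, 213.0, 269.0], 1142)]
blue_bin top [(0.95, [352.0, 200.0, 411.0, 230.0], 787)]
rack scene [(0.94, [262.0, 128.0, 336.0, 267.0], 4431)]
rack top []
carton scene [(0.7, [148.0, 193.0, 187.0, 225.0], 929)]
carton top [(0.92, [373.0, 262.0, 409.0, 293.0], 825)]
row2 scene [(0.95, [286.0, 177.0, 317.0, 200.0], 557), (0.91, [288.0, 164.0, 316.0, 177.0], 391), (0.59, [292.0, 208.0, 322.0, 238.0], 874)]
row2 top [(0.85, [229.0, 236.0, 263.0, 255.0], 488), (0.82, [236.0, 216.0, 265.0, 236.0], 474), (0.67, [236.0, 204.0, 291.0, 221.0], 524), (0.64, [223.0, 254.0, 259.0, 272.0], 475)]
ledge_edge scene [(0.81, [262.0, 126.0, 337.0, 268.0], 4167)]
ledge_edge top [(0.96, [212.0, 169.0, 301.0, 300.0], 5296)]
blue [ 0.641586   -0.22402017  0.        ] [ 0.64056746 -0.23441546  0.        ]
rack [0.56760438 0.13199295 0.        ]
tab [ 0.62379976 -0.31271086  0.06046021]
stop [0.59384837 0.21133617 0.06684072]
ledge [0.54772657 0.05009807 0.22670346]
rowtop [0.47901592 0.17592618 0.02      ]
rowtop [0.53453495 0.16459125 0.02      ]
rowtop [0.60006229 0.14818841 0.02      ]
rowtop [0.63656495 0.14156066 0.02      ]
rowsc [0.4804235  0.18010934 0.02      ]
rowsc [0.53130395 0.16394432 0.02      ]
rowsc [0.60343908 0.141382   0.02      ]
rowsc [0.65129883 0.14522352 0.02      ]
```

```bash
cat > f1.py <<'E'
from fit import *
import pickle
P,M=pickle.load(open("s0.pkl","rb"))
b=[(P[n],M["blue_bin",n][0]["pixels"].astype(float)) for n in("top","scene")]
for vs in(b[:1],b[1:],b): print("blue",fit(vs,binparts(),[.641,-.226,1.31]))
def close(m): return cv2.morphologyEx(m.astype(np.uint8),cv2.MORPH_CLOSE,np.ones((41,41))).astype(float)
mt=M["ledge_edge","top"][0]["pixels"]
# fit edges: union outer contour
def filled(m,extra):
    m=m.astype(np.uint8).copy()
    for e in extra: m|=e.astype(np.uint8)
    c,_=cv2.findContours(m,cv2.RETR_EXTERNAL,cv2.CHAIN_APPROX_NONE); o=np.zeros_like(m); cv2.drawContours(o,c,-1,1,-1); return o.astype(float)
ft=filled(mt,[a["pixels"] for a in M["row2","top"]])
cv2.imwrite("pics/ft.png",ft*255)
print("rack top",fit([(P["top"],ft)],rackparts(),[.567,.132,1.31]))
fs=filled(M["rack","scene"][0]["pixels"],[a["pixels"] for a in M["row2","scene"]]); cv2.imwrite("pics/fs.png",fs*255)
print("rack sc",fit([(P["scene"],fs)],rackparts(),[.567,.132,1.31]))
r=fit([(P["top"],ft),(P["scene"],fs)],rackparts(),[.567,.132,1.31]);print(r)
x,y,yaw=r[0]
bl=fit(b,binparts(),[.641,-.226,1.31])[0]
for n in P:
    im=P[n]["pixels"][:,:,::-1].copy(); im=cv2.resize(im,None,fx=4,fy=4,interpolation=cv2.INTER_CUBIC)
    def drw(parts,v,z,col):
        c,s=np.cos(v[2]),np.sin(v[2]);Rm=np.array([[c,-s,0],[s,c,0],[0,0,1]])
        for q in parts:
            u=proj(P[n],q@Rm.T+[v[0],v[1],z]);h=cv2.convexHull(((u+.5)*4).astype(np.float32)).astype(np.int32);cv2.polylines(im,[h],True,col,1)
    drw(rackparts(),r[0],0,(255,0,255)); drw(binparts(),bl,0,(0,255,0))
    a=(640,760) if n=="top" else(480,560)
    c0=(800,640) if n=="top" else(560,460)
    cv2.imwrite(f"pics/ov_{n}.png",im[c0[1]:c0[1]+600,c0[0]:c0[0]+800])
E
python3 f1.py
```

```text
blue (array([ 0.63105095, -0.23143337,  1.33706433]), np.float64(0.07382215910506515))
blue (array([ 0.63803207, -0.23336138,  1.3177009 ]), np.float64(0.047182445657772736))
blue (array([ 0.63229996, -0.23234806,  1.33151669]), np.float64(0.2645333908246916))
rack top (array([0.5679929 , 0.13671145, 1.33432536]), np.float64(0.0331359210350807))
rack sc (array([0.57334652, 0.13302699, 1.33736947]), np.float64(0.033788411753096735))
(array([0.56917448, 0.13498287, 1.33708758]), np.float64(0.08637285488499721))[ WARN:0@2.174] global loadsave.cpp:1063 imwrite_ Unsupported depth image for selected encoder is fallbacked to CV_8U.
```

View pics/ov_top.png

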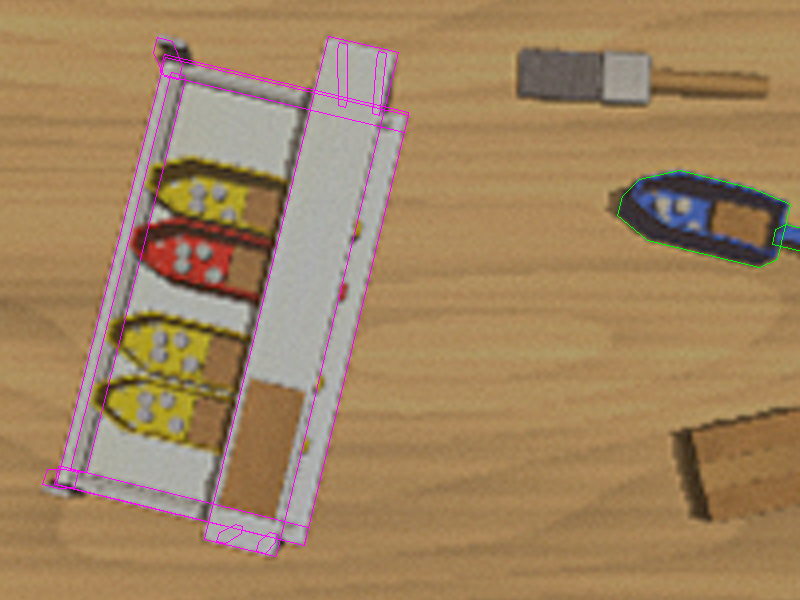

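View pics/ov_scene.png

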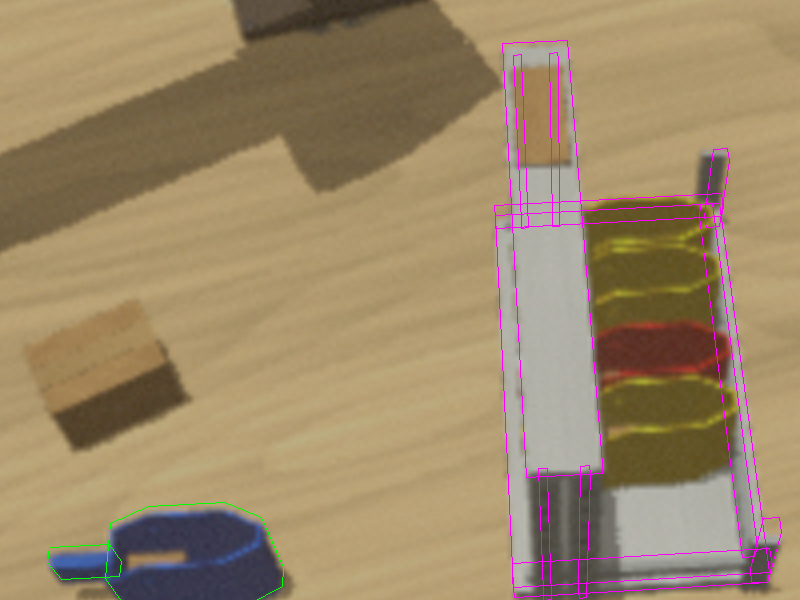

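```bash
cat > g.py <<'E'
from h import *
def toolR(yaw,lean):
    bx=np.array([np.cos(yaw),np.sin(yaw),0]);up=np.array([0,0,1.]);c,s=np.cos(lean),np.sin(lean)
    z=s*bx-c*up; x=c*bx+s*up; return np.column_stack([x,np.cross(z,x),z])
GO=ctrl.grip_point_offset
def tcp_for(grasp,Rm,extra=0): return np.array(grasp)+Rm[:,2]*(GO-extra)
def rel(pos,Rm,st=None):
    st=st or telemetry.get_state(); p=np.array(st["eef_pos"]);Q=R.from_quat(st["tcp_rot"])
    d=Q.inv().apply(pos-p)/.15; w=(Q.inv()*R.from_matrix(Rm)).as_rotvec()/(np.pi/2)
    print("from",np.round(p,4),"to",np.round(pos,4),"shift",np.round(d,3),"turn",np.round(w,3))
E
python3 - <<'E'
from g import *
yaw=1.325; b=np.array([.637,-.230,0]); Rm=toolR(yaw,np.radians(40))
bx=np.array([np.cos(yaw),np.sin(yaw),0])
tab=b-.088*bx+[0,0,.054]; print(tab)
rel(tcp_for(tab,Rm,.13),Rm)
E
```

```text
[ 0.61558707 -0.31535506  0.054     ]
from [ 0.2465 -0.6284  0.2313] to [ 0.5982 -0.3847  0.1393] shift [ 2.776 -0.656  0.614] turn [ 0.211  0.41  -0.58 ]
```

```bash
python3 -m crank '[[0.3,-0.07,0,0.03,0.06,-0.08,1],[0.6,-0.14,0,0.06,0.12,-0.16,1],[0.9,-0.2,0,0.09,0.17,-0.25,1],[1,-0.24,0.05,0.12,0.23,-0.33,1],[1,-0.3,0.1,0.15,0.29,-0.41,1],[1,-0.36,0.1,0.18,0.35,-0.5,1],[1,-0.36,0.1,0.211,0.41,-0.58,1],[1,-0.36,0.1,0.211,0.41,-0.58,1]]' 60
cat > a.py <<'E'
import sys
from g import *
yaw=1.325; b=np.array([.637,-.230,0]); Rm=toolR(yaw,np.radians(40))
bx=np.array([np.cos(yaw),np.sin(yaw),0])
tab=b-.088*bx+[0,0,.054]
rel(tcp_for(tab,Rm,.13),Rm)
E
python3 a.py
```

```text
time: 3.35
eef_pos: [0.3661, -0.5235, 0.216]
tcp_rot: [0.739, 0.579, 0.271, -0.211]
contact_force: [0.5, -0.1, -0.9]
opening: 1.0
from [ 0.3661 -0.5235  0.216 ] to [ 0.5982 -0.3847  0.1393] shift [0.639 1.279 1.212] turn [-0.001 -0.002  0.002]
```

```bash
python3 -m crank '[[0.15,0.25,0.25,0,0,0,1],[0.3,0.5,0.5,0,0,0,1],[0.45,0.8,0.7,0,0,0,1],[0.6,1,0.95,0,0,0,1],[0.64,1,0.95,0,0,0,1]]'
python3 -m crank '[[0,0.15,0.13,0,0,0,1],[0,0.28,0.26,0,0,0,1],[0,0.28,0.26,0,0,0,1],[0,0.28,0.26,0,0,0,1]]'
python3 a.py
python3 - <<'E'
from g import *
import pickle
p=imaging.read_camera("wrist"); save(p,"w1"); s=telemetry.get_state(); pickle.dump((p,s),open("w1.pkl","wb"))
for l in("blue_tab","blue_bin"): print(l,[(a["location"],a["confidence"]) for a in finder.pinpoint(l,p)])
m=finder.masks_of("blue_bin",p); print([(a["extent"],a["confidence"]) for a in m]); pickle.dump((p,s,m),open("w1.pkl","wb"))
E
```

```text
time: 3.85
eef_pos: [0.5542, -0.3967, 0.1671]
tcp_rot: [0.74, 0.578, 0.27, -0.212]
contact_force: [-0.0, -0.0, 0.1]
opening: 1.002
time: 4.25
eef_pos: [0.5988, -0.3851, 0.1384]
tcp_rot: [0.741, 0.578, 0.269, -0.211]
contact_force: [-1.2, 0.0, 0.7]
opening: 1.0
from [ 0.5988 -0.3851  0.1384] to [ 0.5982 -0.3847  0.1393] shift [ 0.005 -0.005 -0.003] turn [-0.001 -0.     0.   ]
blue_tab [([205.4, 277.1], 0.83)]
blue_bin [([157.7, 277.8], 0.89)]
[]
```

View pics/w1.png

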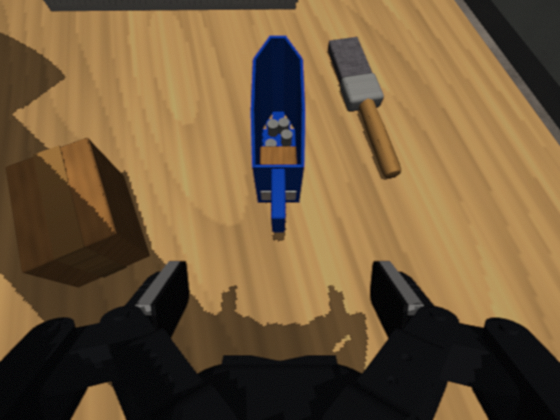

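```bash
python3 - <<'E'
from fit import *
from g import *
import pickle
p,s,m=pickle.load(open("w1.pkl","rb"))
for rc,z in(((205.4,277.1),.054),((157.7,277.8),0)): print(onz(p,rc,z))
im=p["pixels"].astype(int); mk=(im[:,:,2]>im[:,:,0]+30)&(im[:,:,2]>im[:,:,1]+20)
mk=mk.astype(np.uint8)
c,_=cv2.findContours(mk,cv2.RETR_EXTERNAL,cv2.CHAIN_APPROX_NONE); c=max(c,key=cv2.contourArea); o=np.zeros_like(mk); cv2.drawContours(o,[c],-1,1,-1)
print(o.sum(),cv2.boundingRect(c))
for x0 in([.637,-.23,1.325],):
    r=fit([(p,o.astype(float))],binparts(),x0); print(r)
v=r[0]; sl=sil(p,binparts(),*v); q=p["pixels"][:,:,::-1].copy()
cs,_=cv2.findContours((sl>.5).astype(np.uint8),cv2.RETR_EXTERNAL,cv2.CHAIN_APPROX_NONE); cv2.drawContours(q,cs,-1,(0,255,0),1)
cv2.imwrite("pics/w1o.png",cv2.resize(q[20:260,180:380],None,fx=2.5,fy=2.5))
yaw=v[2];Rm=toolR(yaw,np.radians(40));bx=np.array([np.cos(yaw),np.sin(yaw),0]); tab=np.array([v[0],v[1],0])-.088*bx+[0,0,.054]
print("tab",tab); rel(tcp_for(tab,Rm),Rm,s)
E
```

```text
[ 0.61411357 -0.31758605  0.054     ]
[ 0.63412701 -0.23836795  0.        ]
8128 (251, 36, 54, 196)
(array([ 0.63579128, -0.23149372,  1.33518918]), np.float64(0.08446136328547167))
tab [ 0.61524914 -0.31706253  0.054     ]
from [ 0.5986 -0.386   0.1393] to [ 0.6181 -0.3054  0.0397] shift [-0.003 -0.005  0.864] turn [ 0.004  0.    -0.005]
```

View pics/w1o.png

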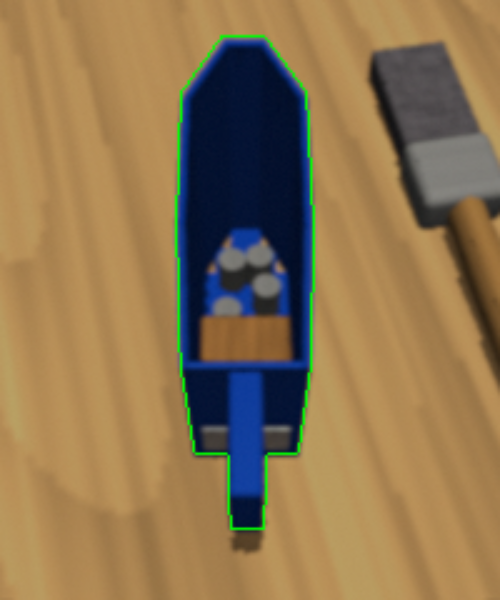

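```bash
python3 -m crank '[[0,0,0.2,0,0,0,1],[0,0,0.4,0,0,0,0.8],[0,0,0.6,0,0,0,0.6],[0,-0.005,0.75,0,0,0,0.6],[0,-0.005,0.86,0,0,0,0.6],[0,-0.005,0.86,0,0,0,0.6],[0,-0.005,0.86,0,0,0,0],[0,-0.005,0.86,0,0,0,0],[0,-0.005,0.86,0,0,0,0],[0,-0.005,0.86,0,0,0,0],[0,-0.005,0.86,0,0,0,0]]' 90
```

```text
time: 5.55
eef_pos: [0.6189, -0.3065, 0.042]
tcp_rot: [0.741, 0.578, 0.27, -0.209]
contact_force: [-2.1, -2.8, 4.2]
opening: 0.13
```

```bash
python3 -m crank '[[0.05,0,-0.06,0,0,0,0],[0.12,0,-0.14,0,0,0,0],[0.19,0,-0.23,0,0,0,0],[0.26,0,-0.31,0,0,0,0],[0.26,0,-0.31,0,0,0,0],[0.26,0,-0.31,0,0,0,0]]' 110
python3 - <<'E'
from g import *
import pickle
P={n:imaging.read_camera(n) for n in("wrist","scene","top")}
for n,p in P.items(): save(p,n+"2")
pickle.dump((P,telemetry.get_state()),open("s2.pkl","wb"))
E
```

```text
time: 6.15
eef_pos: [0.6187, -0.3052, 0.1019]
tcp_rot: [0.741, 0.578, 0.27, -0.209]
contact_force: [-0.2, -0.3, -1.4]
opening: 0.125
```

View pics/wrist2.png

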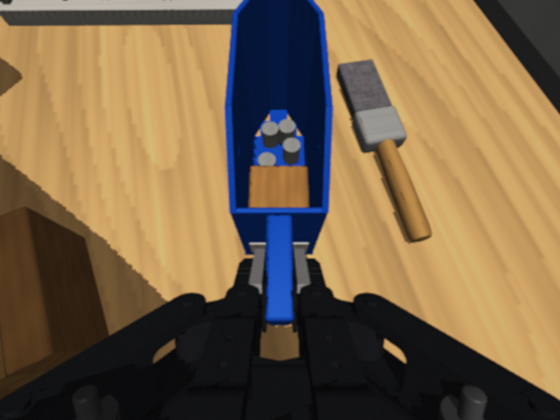

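View pics/scene2.png

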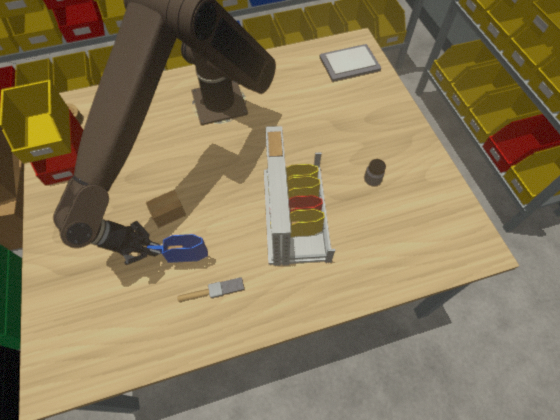

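```bash
cat > b.py <<'E'
from fit import *
from g import *
import pickle,json
def T(Rm,p):
    t=np.eye(4);t[:3,:3]=Rm;t[:3,3]=p;return t
def yawT(x,y,z,yaw): return T(R.from_euler('z',yaw).as_matrix(),[x,y,z])
Tg=T(R.from_quat([0.741,0.578,0.27,-0.209]).as_matrix(),[.6189,-.3065,.042])
B0=yawT(.6358,-.2315,0,1.335)
TB=np.linalg.inv(Tg)@B0   # bin in tool
def tcp(s): return T(R.from_quat(s["tcp_rot"]).as_matrix(),s["eef_pos"])
RK=yawT(.570,.134,0,1.336)
def silT(p,parts,M,S=4):
    m=np.zeros((420*S,560*S),np.uint8)
    for q in parts:
        u=proj(p,q@M[:3,:3].T+M[:3,3]); h=cv2.convexHull(((u+.5)*S).astype(np.float32)).astype(np.int32); cv2.fillConvexPoly(m,h,255)
    return cv2.resize(m,(560,420),interpolation=cv2.INTER_AREA)/255.
E
python3 - <<'E'
from b import *
P,s=pickle.load(open("s2.pkl","rb"))
B=tcp(s)@TB; print("bin",np.round(B[:3,3],4),np.round(np.degrees(R.from_matrix(B[:3,:3]).as_euler('ZYX')),2))
p=P["wrist"]; q=p["pixels"][:,:,::-1].copy()
sl=silT(p,binparts(),B); cs,_=cv2.findContours((sl>.5).astype(np.uint8),cv2.RETR_EXTERNAL,cv2.CHAIN_APPROX_NONE); cv2.drawContours(q,cs,-1,(0,255,0),1)
cv2.imwrite("pics/w2o.png",q)
t=RK@yawT(-.170,.0077,.035,0)
Tt=t@np.linalg.inv(TB); rel(Tt[:3,3],Tt[:3,:3],s)
E
```

```text
bin [ 0.6346 -0.2293  0.0579] [76.54 -0.12  0.23]
from [ 0.6179 -0.3045  0.0998] to [ 0.5061 -0.1046  0.077 ] shift [ 0.752 -1.047  0.833] turn [-0.002 -0.001 -0.002]
```

View pics/w2o.png

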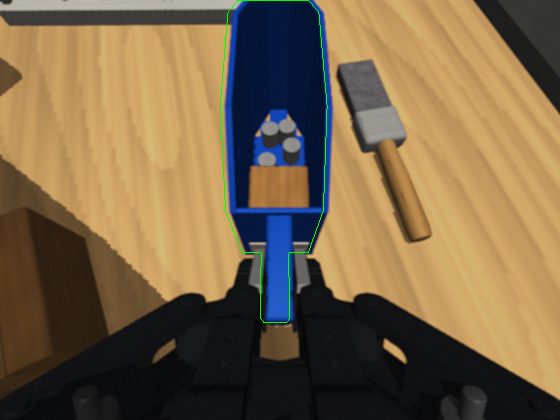

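```bash
python3 -m crank '[[0.14,0,0.13,0,0,0,0],[0.3,-0.1,0.28,0,0,0,0],[0.45,-0.3,0.45,0,0,0,0],[0.6,-0.5,0.62,0,0,0,0],[0.65,-0.75,0.68,0,0,0,0],[0.65,-0.98,0.68,0,0,0,0],[0.65,-1,0.68,0,0,0,0],[0.65,-1,0.68,0,0,0,0]]'
python3 - <<'E'
from b import *
from scipy.optimize import minimize
P,s=pickle.load(open("s2.pkl","rb"))
p=P["wrist"]; im=p["pixels"].astype(int); mk=((im[:,:,2]>im[:,:,0]+30)&(im[:,:,2]>im[:,:,1]+20)).astype(np.uint8)
c,_=cv2.findContours(mk,cv2.RETR_EXTERNAL,cv2.CHAIN_APPROX_NONE); c=max(c,key=cv2.contourArea); o=np.zeros_like(mk); cv2.drawContours(o,[c],-1,1,-1)
def D(v): return T(R.from_euler('ZY',[v[2],v[3]]).as_matrix(),[v[0],v[1],0])
def cost(v): return np.abs(silT(p,binparts(),tcp(s)@TB@D(v))-o).sum()/o.sum()
S=np.zeros((5,4)); S[1,0]=.004;S[2,1]=-.004;S[3,2]=.03;S[4,3]=.03
r=minimize(cost,[0,0,0,0],method="Nelder-Mead",options=dict(initial_simplex=S,xatol=1e-5,fatol=1e-6,maxiter=300)); print(cost([0,0,0,0]),r.fun,r.x)
TB2=TB@D(r.x); np.save("TB.npy",TB2)
P={n:imaging.read_camera(n) for n in("wrist","scene","top")}; s=telemetry.get_state(); pickle.dump((P,s),open("s3.pkl","wb"))
for n in P: save(P[n],n+"3")
B=tcp(s)@TB2; L=np.linalg.inv(RK)@B; print("bin in rack",np.round(L[:3,3],4),np.round(np.degrees(R.from_matrix(L[:3,:3]).as_euler('ZYX')),2))
E
```

```text
time: 7.1
eef_pos: [0.5065, -0.132, 0.085]
tcp_rot: [0.741, 0.577, 0.27, -0.211]
contact_force: [0.8, -0.5, -0.9]
opening: 0.121
0.13161061267859456 0.02725540401508561 [ 4.03221776e-05 -2.18249334e-03 -2.94512990e-03 -3.62304837e-03]
bin in rack [-0.1975 -0.0033  0.0439] [-0.21 -0.24  0.03]
```

View pics/wrist3.png

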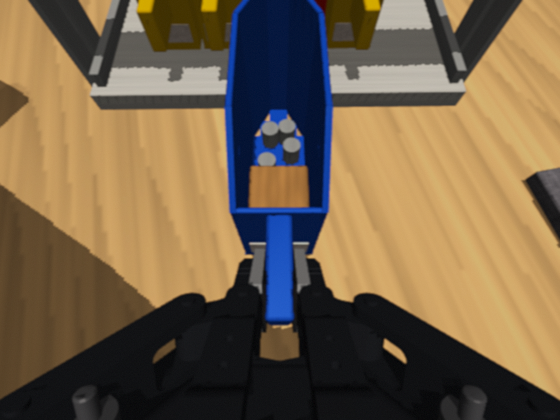

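View pics/scene3.png

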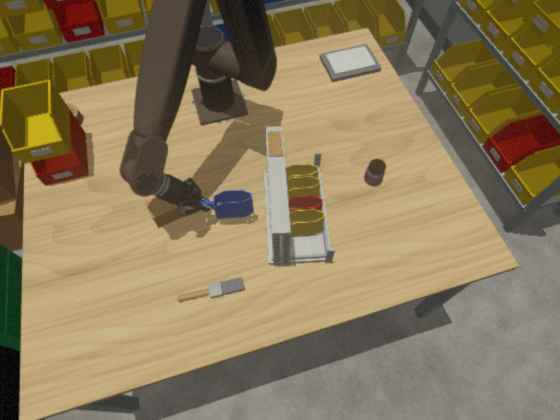

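```bash
python3 - <<'E'
import cv2
im=cv2.imread("pics/wrist3.png")[0:130,80:480]; cv2.imwrite("pics/w3z.png",cv2.resize(im,None,fx=2,fy=2,interpolation=cv2.INTER_CUBIC))
E
```

```text
(no output)
```

View pics/w3z.png

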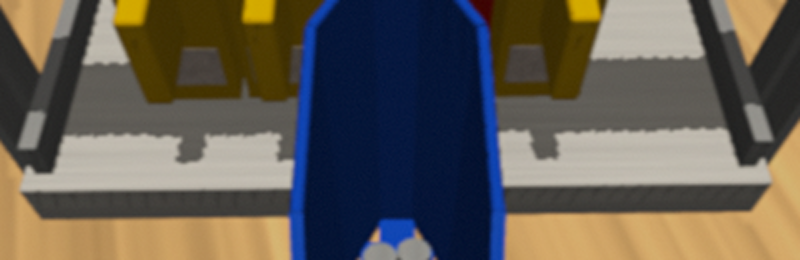

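```bash
cat > c.py <<'E'
from b import *
from scipy.optimize import least_squares
P,s=pickle.load(open("s3.pkl","rb")); p=P["wrist"]
obs=np.array([[91,93.5],[465,91.5],[102.5,108],[455,105]])-0.25
X=np.array([[-.1,.175,.02],[-.1,-.175,.02],[-.1,.175,0],[-.1,-.175,0]])
f=lambda v:(proj(p,X@R.from_euler('z',v[2]).as_matrix().T+[v[0],v[1],0])-obs).ravel()
r=least_squares(f,[.57,.134,1.336]); print(r.x,np.round(r.fun,1))
np.save("rk.npy",r.x)
RK2=yawT(r.x[0],r.x[1],0,r.x[2])
TB2=np.load("TB.npy"); L=np.linalg.inv(RK2)@tcp(s)@TB2; print("bin in rack",np.round(L[:3,3],4),np.round(np.degrees(R.from_matrix(L[:3,:3]).as_euler('ZYX')),2))
top=[(262.5,244.8),(244.9,248.6),(224.3,254),(212.9,256.2)]; sc=[(185.1,299.9),(198.5,300.1),(218.4,300.5),(230.7,306.3)]
for a,b in zip(top,sc):
    for q,n in((a,"top"),(b,"scene")):
        w=onz(P[n],q,.02); print(n,np.round((np.linalg.inv(RK2)@np.r_[w,1])[:3],4))
E
python3 c.py
```

```text
[0.57274871 0.13619321 1.33364153] [-1.4 -0.6  2.  -1.2 -1.4 -0.2  0.8  0.3]
bin in rack [-0.2003 -0.0016  0.0439] [-0.07 -0.24  0.03]
top [0.0166 0.1004 0.02  ]
scene [0.021  0.1001 0.02  ]
top [0.0186 0.0438 0.02  ]
scene [0.0172 0.0468 0.02  ]
top [ 0.0181 -0.0237  0.02  ]
scene [ 0.0123 -0.0286  0.02  ]
top [ 0.0202 -0.0608  0.02  ]
scene [ 0.0272 -0.0742  0.02  ]
```

```bash
cat > d.py <<'E'
from c import *
import sys
from scipy.optimize import minimize_scalar,minimize
RKs=RK2
im=p["pixels"].astype(int); yel=((im[:,:,0]>im[:,:,2]*2.5)&(im[:,:,1]>im[:,:,2]*2.2)&(im[:,:,1]>im[:,:,0]*.68)).astype(float); yel[62:]=0
blue=silT(p,binparts(),tcp(s)@TB2)
blue=cv2.dilate(blue,np.ones((5,5)))
def rowsil(y,x=.02): return silT(p,binparts(),RKs@yawT(x,y,.02,0))
W=(blue<.1).astype(float); W[60:]=0
def cost(v):
    m=np.maximum.reduce([rowsil(v[0]),rowsil(v[1]),rowsil(v[2])]); red=rowsil(v[3]); w=W*(red<.1); return (np.abs(m-yel)*w).sum()
v0=np.array([.095,.047,-.075,-.028])
for y1 in np.arange(.086,.104,.002): print(round(y1,3),cost([y1,y1-.0475,-.075,-.028]),end=' | ')
print()
for y4 in np.arange(-.084,-.062,.002): print(round(y4,3),cost([.095,.047,y4,y4+.0475]),end=' | ')
def ov(ys,name):
    q=cv2.resize(p["pixels"][:,:,::-1],None,fx=4,fy=4,interpolation=cv2.INTER_CUBIC)
    for y in ys:
        M=RKs@yawT(.02,y,.02,0)
        for k in binparts():
            u=proj(p,k@M[:3,:3].T+M[:3,3]); h=cv2.convexHull(((u+.5)*4).astype(np.float32)).astype(np.int32); cv2.polylines(q,[h],True,(0,255,0),1)
    cv2.imwrite("pics/%s.png"%name,q[0:400,480:1280+480][:, :1200] if 0 else q[0:300,480:1580][:, :].copy() if 0 else cv2.resize(q[0:480,360:1900],(800,249)))
    cv2.imwrite("pics/%sL.png"%name,q[0:400,500:1000]); cv2.imwrite("pics/%sR.png"%name,q[0:400,1200:1700])
    cv2.imwrite("pics/%sM.png"%name,np.vstack([q[0:290,500:1100],q[0:290,1100:1700]]))
cv2.imwrite("pics/yel.png",yel*255)
E
python3 - <<'E'
from d import *
ov([.095,.047,-.026,-.073],"r3")
E
```

```text
[0.57274871 0.13619321 1.33364153] [-1.4 -0.6  2.  -1.2 -1.4 -0.2  0.8  0.3]
bin in rack [-0.2003 -0.0016  0.0439] [-0.07 -0.24  0.03]
top [0.0166 0.1004 0.02  ]
scene [0.021  0.1001 0.02  ]
top [0.0186 0.0438 0.02  ]
scene [0.0172 0.0468 0.02  ]
top [ 0.0181 -0.0237  0.02  ]
scene [ 0.0123 -0.0286  0.02  ]
top [ 0.0202 -0.0608  0.02  ]
scene [ 0.0272 -0.0742  0.02  ]
0.086 2386.992156862745 | 0.088 2265.443137254902 | 0.09 2135.5803921568627 | 0.092 2008.0 | 0.094 1874.8156862745097 | 0.096 1751.3176470588237 | 0.098 1605.3764705882354 | 0.1 1536.2705882352939 | 0.102 1687.007843137255 | 
-0.084 2303.098039215686 | -0.082 2224.666666666667 | -0.08 2123.105882352941 | -0.078 2019.1294117647058 | -0.076 1885.5098039215686 | -0.074 1759.1647058823528 | -0.072 1650.7254901960782 | -0.07 1545.035294117647 | -0.068 1528.3450980392158 | -0.066 1631.5254901960784 | -0.064 1733.2156862745098 | -0.062 1835.5843137254901 | [ WARN:0@2.424] global loadsave.cpp:1063 imwrite_ Unsupported depth image for selected encoder is fallbacked to CV_8U.
```

View pics/r3M.png

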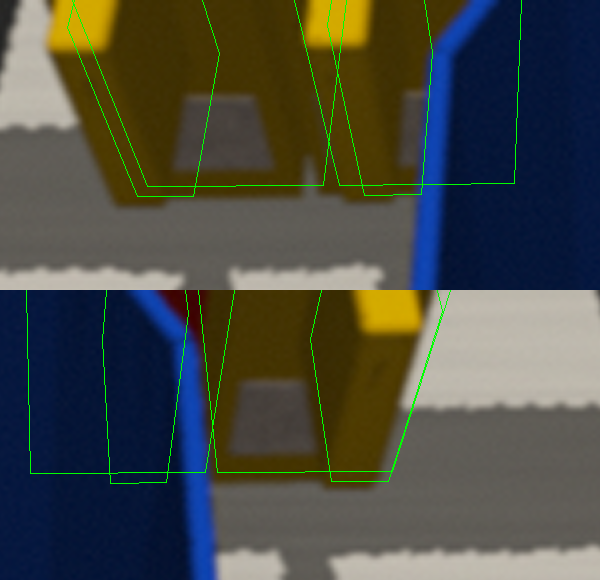

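```bash
python3 -m crank '[[0.03,-0.05,0.06,0,0,0,0],[0.08,-0.1,0.14,0,0,0,0],[0.13,-0.1,0.2,0,0,0,0],[0.17,-0.1,0.264,0,0,0,0],[0.17,-0.1,0.264,0,0,0,0],[0.17,-0.1,0.264,0,0,0,0]]'
cat > e.py <<'E'
import sys
from b import *
n=sys.argv[1]
P={k:imaging.read_camera(k) for k in("wrist",)+tuple(sys.argv[2:])}; s=telemetry.get_state(); pickle.dump((P,s),open(n+".pkl","wb"))
for k in P: save(P[k],k+n)
RK2=yawT(*np.load("rk.npy")[:2],0,np.load("rk.npy")[2])
L=np.linalg.inv(RK2)@tcp(s)@np.load("TB.npy"); print(s["time"],"bin in rack",np.round(L[:3,3],4),np.round(np.degrees(R.from_matrix(L[:3,:3]).as_euler('ZYX')),2))
im=P["wrist"]["pixels"][0:150,140:420,::-1]; cv2.imwrite("pics/z%s.png"%n,cv2.resize(im,None,fx=2.8,fy=2.8,interpolation=cv2.INTER_CUBIC))
E
python3 e.py 4
```

```text
time: 7.85
eef_pos: [0.5037, -0.0847, 0.0715]
tcp_rot: [0.741, 0.578, 0.27, -0.21]
contact_force: [-0.0, -0.2, -1.5]
opening: 0.125
7.9 bin in rack [-0.1544  0.0142  0.0297] [-0.02 -0.26  0.09]
```

View pics/z4.png

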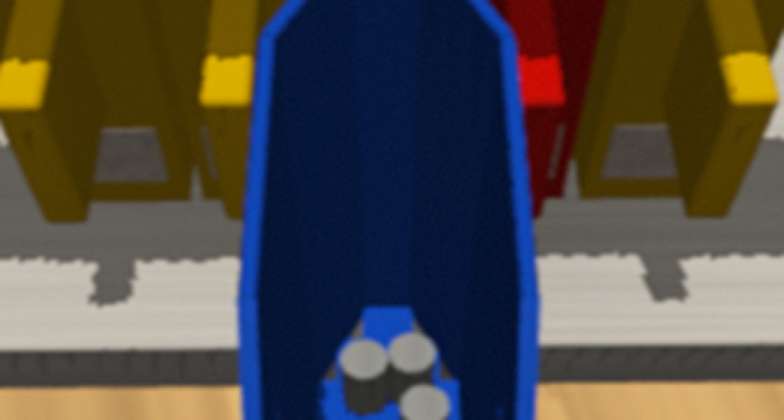

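```bash
python3 -m crank '[[0.05,-0.01,0.04,0,0,0,0],[0.12,-0.01,0.1,0,0,0,0],[0.19,-0.01,0.17,0,0,0,0],[0.25,-0.01,0.24,0,0,0,0],[0.275,-0.01,0.295,0,0,0,0],[0.275,-0.01,0.295,0,0,0,0]]'
python3 e.py 5 top
```

```text
time: 8.5
eef_pos: [0.5161, -0.0248, 0.0634]
tcp_rot: [0.74, 0.578, 0.269, -0.211]
contact_force: [0.0, 0.5, -2.8]
opening: 0.126
8.6 bin in rack [-0.0941  0.0158  0.0219] [ 0.01 -0.27  0.15]
```

View pics/wrist5.png

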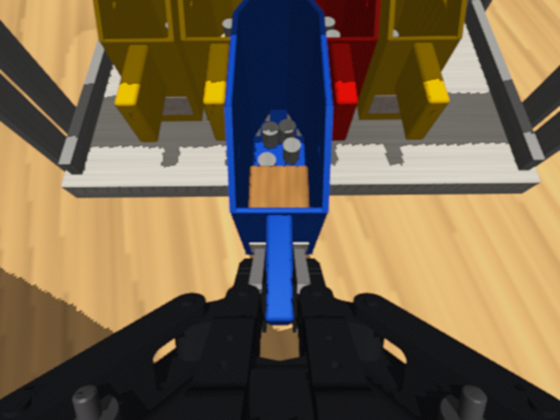

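```bash
python3 - <<'E'
import cv2
im=cv2.imread("pics/top5.png")[150:320,190:350]; cv2.imwrite("pics/t5z.png",cv2.resize(im,None,fx=3.5,fy=3.5,interpolation=cv2.INTER_CUBIC))
E
```

```text
(no output)
```

View pics/t5z.png

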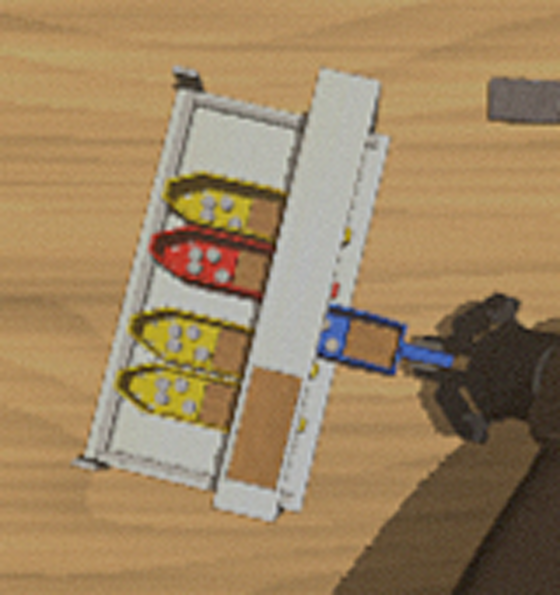

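```bash
python3 -m crank '[[0.04,0,0.033,0,0,0,0],[0.08,0,0.066,0,0,0,0],[0.12,0,0.1,0,0,0,0],[0.16,0,0.134,0,0,0,0],[0.205,0,0.172,0,0,0,0],[0.255,0,0.214,0,0,0,0],[0.255,0,0.214,0,0,0,0]]'
python3 e.py 6 top scene
```

```text
time: 9.3
eef_pos: [0.5298, 0.0215, 0.0642]
tcp_rot: [0.741, 0.578, 0.27, -0.209]
contact_force: [1.7, -0.3, -3.2]
opening: 0.125
9.45 bin in rack [-0.0446  0.0141  0.0224] [-0.15 -0.28  0.05]
```

View pics/wrist6.png

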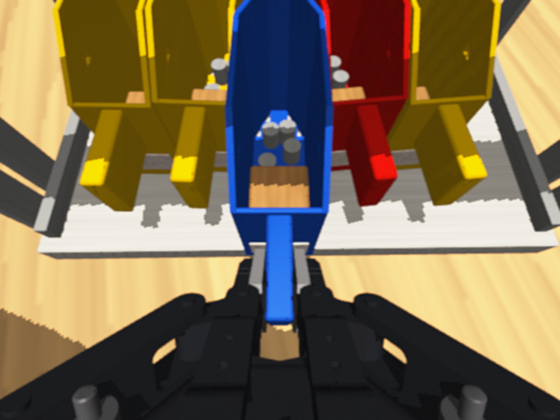

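View pics/scene6.png

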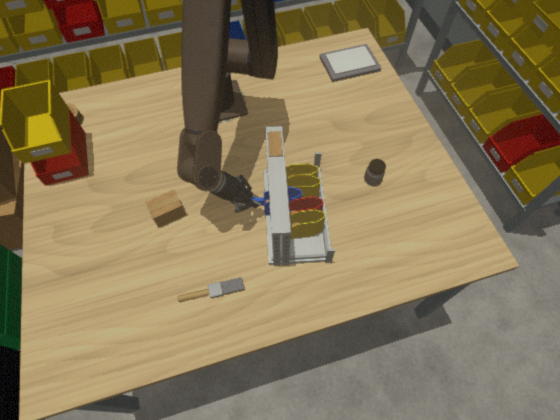

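```bash
python3 -m crank '[[0.05,0,0.042,0,0,0,0],[0.1,0,0.084,0,0,0,0],[0.15,0,0.126,0,0,0,0],[0.2,0,0.168,0,0,0,0],[0.24,0,0.202,0,0,0,0],[0.28,0,0.236,0,0,0,0],[0.28,0,0.236,0,0,0,0]]'
python3 e.py 7 top
```

```text
time: 10.15
eef_pos: [0.5419, 0.0746, 0.0633]
tcp_rot: [0.741, 0.579, 0.269, -0.209]
contact_force: [0.6, -3.2, -2.5]
opening: 0.125
10.25 bin in rack [0.0097 0.0147 0.0213] [-0.03 -0.14  0.11]
```

View pics/wrist7.png

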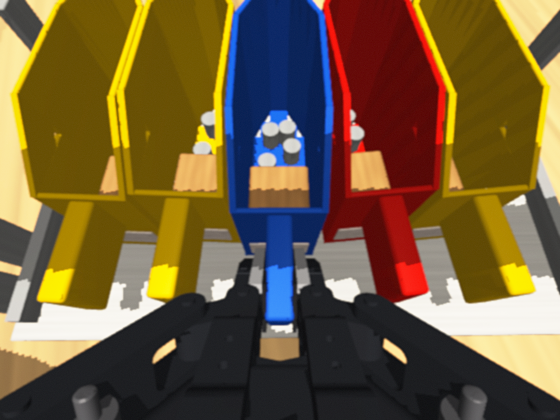

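```bash
python3 -m crank '[[0.015,0,0.013,0,0,0,0],[0.03,0,0.026,0,0,0,0],[0.045,0,0.038,0,0,0,0],[0.053,0,0.045,0,0,0,0],[0.053,0,0.045,0,0,0,0]]'
python3 e.py 8
```

```text
time: 10.75
eef_pos: [0.5442, 0.0842, 0.064]
tcp_rot: [0.741, 0.579, 0.269, -0.21]
contact_force: [-5.2, -10.4, 0.2]
opening: 0.122
10.8 bin in rack [0.0196 0.0149 0.0219] [ 0.09 -0.15  0.13]
```

View pics/wrist8.png

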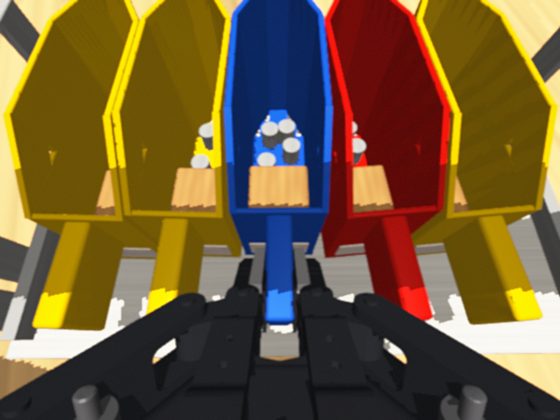

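```bash
python3 -m crank '[[0.005,0,0.012,0,0,0,0],[0.008,0,0.02,0,0,0,0],[0.008,0,0.02,0,0,0,0]]'; python3 e.py 9
```

```text
time: 11.1
eef_pos: [0.5454, 0.0838, 0.0636]
tcp_rot: [0.74, 0.581, 0.268, -0.208]
contact_force: [-11.5, -25.4, 9.4]
opening: 0.125
11.15 bin in rack [0.0194 0.0137 0.0212] [ 0.24  0.09 -0.05]
```

```bash
python3 -m crank '[[-0.008,0,-0.018,0,0,0,0],[-0.008,0,-0.018,0,0,0,0.2],[-0.008,0,-0.018,0,0,0,0.32],[-0.008,0,-0.018,0,0,0,0.36],[-0.008,0,-0.018,0,0,0,0.36],[-0.008,0,-0.018,0,0,0,0.36]]'; python3 e.py 10
```

```text
time: 11.75
eef_pos: [0.5447, 0.086, 0.0638]
tcp_rot: [0.741, 0.578, 0.27, -0.211]
contact_force: [-0.2, 0.1, -0.0]
opening: 0.36
11.8 bin in rack [0.0215 0.0147 0.0219] [-0.01 -0.31  0.14]
```

View pics/wrist10.png

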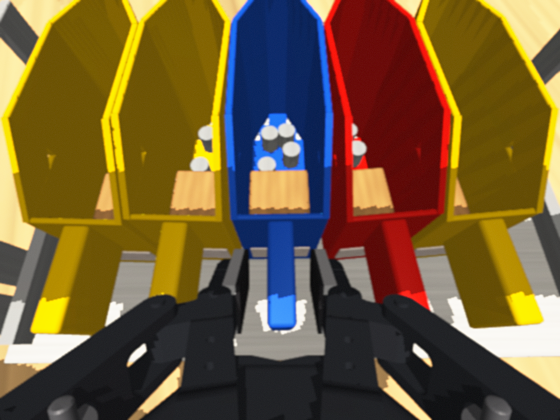

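Released cleanly, with the fingers clear on both sides of the tab (columns 230–330) and the walls aligned at row ~216. Retreating along the tool axis.

```bash
python3 -m crank '[[0,0,-0.1,0,0,0,0.36],[0,0,-0.25,0,0,0,0.36],[0,0,-0.45,0,0,0,0.36],[-0.1,0,-0.65,0,0,0,0.36],[-0.2,0,-0.85,0,0,0,0.36],[-0.2,0,-0.85,0,0,0,0.36],[-0.2,0,-0.85,0,0,0,0.36]]'; python3 e.py 11 top scene
python3 - <<'E'
import cv2
a=cv2.imread("pics/top11.png")[150:320,190:350]; b=cv2.imread("pics/scene11.png")[110:280,230:390]
cv2.imwrite("pics/z11b.png",cv2.resize(cv2.hconcat([a,b]),None,fx=2.5,fy=2.5,interpolation=cv2.INTER_CUBIC))
E
```

```text
time: 12.5
eef_pos: [0.5194, -0.0173, 0.143]
tcp_rot: [0.741, 0.578, 0.27, -0.209]
contact_force: [-1.0, 0.1, 0.5]
opening: 0.356
12.65 bin in rack [-0.0831  0.0163  0.0997] [ 0.01 -0.31  0.21]
```

View pics/wrist11.png

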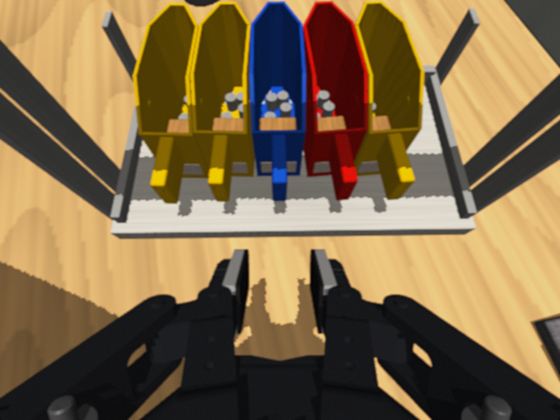

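View pics/z11b.png

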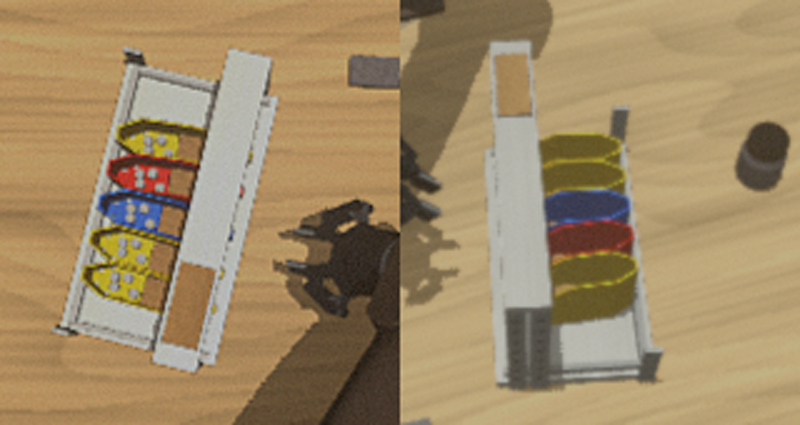

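```bash
python3 -c "
from plant import ticket; print(ticket.sign_off())"
```

```text
the job is handed in; nothing more can be done
None
```

The blue bin is home in the gap between row2 and the red bin, released, and the job is handed in. The clock read about 12.7 s of the 48 s allowed at my last check.

**What I did:** I gripped the bin by its tab with the tool leaning back 40°, lifted it about 60 mm and lined its nose up with the gap using the wrist camera. I then pushed it in along the rack at deck height, and the row bins on both sides slid apart.

**Last checks:**
- **Home:** a further 2 mm push raised the wrist force to about 29 N and the bin did not move forward, so I took it to be on the stop. The arm pose put it at rack x about 19.5 mm, against 20 nominal.
- **Row:** after backing off, the top, scene and wrist pictures showed all five bins upright. Their front walls and tabs were in line, the parts were still in the blue bin, and the gripper was clear of everything.
- **Bystanders:** the jar and the part of the brush in view looked undisturbed. I did not measure them, and the carton was not in the views I looked at after the retreat.

**Disagreements:** before inserting, the networks put the gap centre about 5 mm to one side of where the wrist picture showed it, and the camera fits of the rack differed by up to 5 mm. I went by the wrist picture. I did not refit the bin's pose after letting go, so its final position rests on the arm pose and on alignment judged by eye.

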